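Show the butter dish lid to the camera

TASK

Lift the lid off the butter dish by the handle on its top and show its hollow inside to the small camera standing on the sideboard: hold it in the air squarely in front of the upward-tilted lens, open side facing the lens, the middle of its open rim 15 cm from the glass on the line the lens looks along, and its long sides level. Finish while still holding it there, motionless and clear of everything; leave the dish, the camera and all the other things where they stand.

Things in the scene. Friction and masses are not known exactly. Their poses are not given: they have to be found in the camera images.
- lid_grip (a point): Grip point in the handle of the blue-glazed ceramic butter dish lid: an upright plate in the middle of the lid's top, 50 mm long (along the lid's long side), 14 mm thick, 32 mm tall. The point is on its middle plane, 10 mm below its top edge and 22 mm above the lid's flat top. x along the handle and the lid's long side, y across the handle, z up out of the lid's top.
- lid_mouth (a point): Middle of the lid's open underside, in the plane of its rim, 72 mm below lid_grip along the lid's z; same axes. The lid is a hollow rectangular cover 150 x 88 mm, 50 mm high without handle, walls 5 mm, 0.24 to 0.4 kg, standing loose on the dish. It looks the same after a half turn about z; either way round is right.
- dish_center (a point): Middle of the loose butter dish on which the lid stands: a blue-glazed ceramic tray 180 x 118 mm with a raised edge 16 mm high all round; the lid stands inside that edge on a floor 8 mm above the sideboard. The point is 8 mm above the sideboard; z up, x along the long side.
- camera_lens (a point): Centre of the front glass of the small black camera (104 x 64 x 30 mm, lens barrel 58 mm wide) on a low fixed stand with a round foot 110 mm wide. The lens looks up and roughly towards the robot, 30 to 44 degrees off straight up. z: the way the lens looks; y: level, along the camera's long side. Its tilt pivot is stiff and must not be pushed.
- view_point (a point): Empty point in the air 150 mm in front of camera_lens along the lens's z; same axes. Here the middle of the lid's open rim belongs, with the lid's z along this z (hollow towards the lens) and the lid's x along this y (either sense).
- salt_center (a point): Bystander: clear acrylic salt grinder with ball top, 52 mm wide, 125 mm tall, standing upright; point 60 mm above its foot.
- pepper_center (a point): Bystander: clear acrylic pepper grinder with flat button top, 52 mm wide, 123 mm tall; point 60 mm above its foot.
- cruet_center (a point): Bystander: empty glass cruet with a side handle, 68 mm wide, 125 mm tall; point 60 mm above its foot.
- tumbler_center (a point): Bystander: glass tumbler 72 mm wide, 90 mm tall; point at half its height.
- trivet: Bystander: round stainless wire trivet, 184 mm wide, 12 mm high; origin at the centre of its underside.
- napkin_ring: Bystander: dark wooden napkin ring standing on end, 48 mm wide, 35 mm high; origin under its centre.
- candlestick: Bystander: brass candlestick, foot 80 mm wide, 100 mm tall; origin under its centre.
Mind the look-alikes: they are no part of the job. Leave any red look-alike of the part that bears lid_grip alone.

How it is judged:
By the outcome, as a careful person would: the job done as asked, in the order asked, and still so for the second after the job is handed in, while the arm keeps its last pose, push and grip.
It also fails if it takes over 32 s, if anything falls off the work surface, if the arm or the gripper's body presses on something with over 40 N, if the wrist force passes 120 N, or if a joint passes its speed limit or range.

ROBOT

A 6-joint arm with a two-finger parallel gripper is mounted at the origin on the work surface. World frame = base frame: x ahead of the robot, y to its left, z up, the work surface at z = 0. Lengths are in mm, angles in rad, forces in N, time in s.
With the tool pointing down it reaches from about 275 to 750 mm from the base axis. Payload 10.2 kg.
Tool frame: the origin (TCP) lies at the very end of the fingers, on their centre line; the grasp point (between the pads) lies 19 mm behind it; z points along the fingers, y is the line along which they close (so a half turn about z gives the same grasp; the last joint's range is limited). The gripper opens to 85 mm and grips with 20 to 120 N. Pads are 22 mm wide; open, the fingers measure 114 mm over their backs; the gripper's body (76 mm by 85 mm) begins 54 mm behind the grasp point. The pads swing forward as they close: fully open they stand 13 mm farther back than shut.
Start: joints at [-1.327, 0.313, 1.498, -0, 1.331, -0.223], TCP at [236.255, -468.844, 231.294] pointing down, gripper open.
Joint ranges: [-2.94, 2.94], [-0.97, 2.17], [0.19, 2.56], [-1.23, 4.37], [0.02, 3.11], [-2.88, 2.88]. Speed limits (rad/s): [2.39, 2.39, 3.01, 3.14, 3.14, 3.14].

INTERFACE

Orientations are given as a unit quaternion [w, x, y, z].
In Python, from rig import ctrl gives the robot as it stands.
- The arm moves only by the shell command python3 -m pendant 'ROWS' [FORCE]. ROWS is JSON, a list that holds one entry, the list of rows, each a list of 5 numbers: the shift along the tool's x, y, z normalised to -1 to 1, where 1 is 200 mm, then the turn about the tool's z normalised to -1 to 1, where 1 is pi rad, then the opening, from 0 (shut) to 1 (fully open). In form: [[[dx, dy, dz, spin, hand], ...]]. A call has 1 to 12 rows; each row is the pose to reach, as a shift and turn from the pose commanded when the call began, along the tool's axes at that moment, turning the shorter way round; what a row does not reach only later rows make up. A row lasts 1/10 s, in which the tool goes at most 50 mm and 8.59 degrees, less where a joint would pass 70% of its speed; a pose out of reach is approached as far as the arm can. A call with a number of a shift or a turn outside -1 to 1 is refused whole. A call with a gripper value outside its range is refused whole. The fingers move at their own pace and stop on an object; FORCE is the grip in N (left out, the last holds). Time passes only in rows, so rows that repeat a pose let the fingers close. It gives the time, the measured TCP pose, the force, the opening and the grip force at its end, in the units of the state.
- ctrl.sense(): the state, without advancing time (a new reading comes with each control period).
- ctrl.capture(name): name is "side" or "top"; returns (picture, depth): 384x512x3 uint8, blue, green, red; 384x512 float32, mm along the optical axis (not along the pixel's ray), 0 where there is no reading.
- ctrl.get_calibration(name): a dict with "K" (3x3 intrinsics, pixels), "D" ([k1, k2, p1, p2, k3] as OpenCV has them; the pictures are not rectified), "origin" and "rotation" of the camera in the world. Camera axes: x right, y down, z forward; pixel columns grow to the right and rows downward; lengths in mm; the calibration is good to about 2 mm. A picture is of the moment at which its call begins. get_calibration takes no time and is no camera call.
- ctrl.finish_job(): hands the job in; it is judged then, once.
The state is a dict: "time_s": time; "joints": joint angles; "dq": joint speeds; "tau": joint torques, N m; "eef_pos": TCP position; "ee_rot": TCP orientation; "force": force on the tool from outside, world axes, zero at the start; "wrist_torque": the same for the moment, N m; "grip_width": opening from 0.0 (shut) to 1.0 (fully open); "grip_force": force on a finger pad.
Only numpy, scipy, OpenCV 4.12 (cv2) and the standard library are available. Lean on these libraries where they do the work, as an engineer would, in place of code of your own. Each camera call takes 0.05 s, during which the arm holds its last target. There are 200 camera calls.

## Working session

There is one attempt and no reset: what is moved stays moved. The work goes in short steps, Python scripts to look and compute and a shell command to move; the robot and the scene stay as the last step left them, time stands still between calls to the robot, and variables do not carry over. Pictures are saved under pics/ and viewed, at most 10 in all, crops included, and the job is handed in when it is done.

```bash
ls; mkdir -p pics
python3 - <<'E'
from rig import ctrl
import cv2,numpy as np
print(ctrl.sense())
for n in("side","top"):
    p,d=ctrl.capture(n); cv2.imwrite(f"pics/{n}0.png",p); np.save(f"pics/{n}0.npy",d)
    c=ctrl.get_calibration(n); print(n,c)
E
```

```text
pics
{'time_s': 0.0, 'joints': array([-1.32744014e+00,  3.13445695e-01,  1.49843361e+00, -1.09456297e-05,
        1.33103068e+00, -2.23385243e-01]), 'dq': array([-0.00155668, -0.0004213 , -0.00120558,  0.00059465, -0.0006028 ,
       -0.00026173]), 'tau': array([ 5.30848902e-04, -4.12263572e+01, -2.59740901e+01, -2.17448055e-04,
        4.09340937e-03, -2.90463606e-05]), 'eef_pos': array([ 236.16711648, -468.58610747,  230.73859562]), 'ee_rot': array([-6.58579664e-04,  9.72891906e-01,  2.31259390e-01, -1.18921117e-05]), 'force': array([0.09357995, 0.05903703, 0.3815472 ]), 'wrist_torque': array([-0.01722017, -0.00158769,  0.05170999]), 'grip_force': 0.0, 'grip_width': 0.9977602228628074}
side {'K': array([[490.75961644,   0.        , 255.85224683],
       [  0.        , 490.75961644, 191.33058594],
       [  0.        ,   0.        ,   1.        ]]), 'D': array([0.00579389, 0.        , 0.        , 0.        , 0.        ]), 'origin': array([ 315.54165974, 1109.77485177, 1184.83538718]), 'rotation': array([ 0.03564828, -0.10205916,  0.91503402, -0.38862048])}
top {'K': array([[424.07664899,   0.        , 259.62141228],
       [  0.        , 424.07664899, 188.53664544],
       [  0.        ,   0.        ,   1.        ]]), 'D': array([-0.00510401,  0.        ,  0.        ,  0.        ,  0.        ]), 'origin': array([ 255.59570821,  109.5274944 , 1649.76456305]), 'rotation': array([-0.05640712,  0.70811431, -0.7009654 ,  0.06355996])}
```

View pics/side0.png

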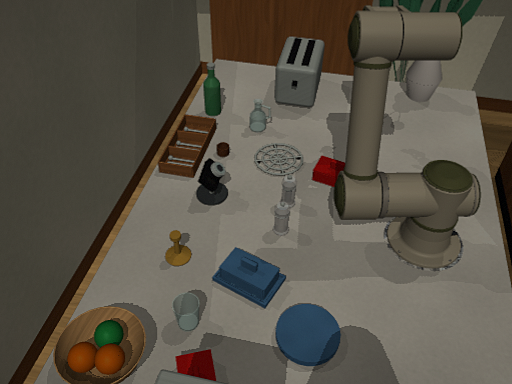

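View pics/top0.png

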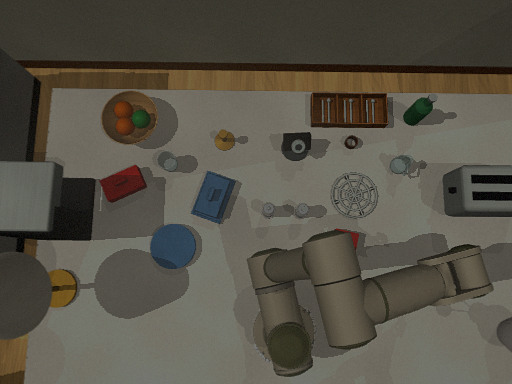

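```bash
cat > h.py <<'E'
import cv2,numpy as np
from scipy.spatial.transform import Rotation as R
from rig import ctrl
def q2R(q): return R.from_quat([q[1],q[2],q[3],q[0]]).as_matrix()
def cloud(n,d):
    c=ctrl.get_calibration(n); h,w=d.shape
    u,v=np.meshgrid(np.arange(w),np.arange(h))
    p=cv2.undistortPoints(np.stack([u,v],-1).reshape(-1,1,2).astype(float),c['K'],c['D']).reshape(h,w,2)
    P=np.dstack([p,np.ones((h,w))])*d[...,None]
    return P@q2R(c['rotation']).T+c['origin']
E
python3 - <<'E'
from h import *
out=[]
for n,boxd,boxc in(("side",(200,240,100,75),(180,145,70,66)),("top",(180,165,66,64),(270,122,60,60))):
    p=cv2.imread(f"pics/{n}0.png"); d=np.load(f"pics/{n}0.npy"); W=cloud(n,d)
    hsv=cv2.cvtColor(p,cv2.COLOR_BGR2HSV)
    x,y,w,h=boxd
    m=np.zeros(d.shape,bool); m[y:y+h,x:x+w]=1
    m&=(hsv[...,0]>95)&(hsv[...,0]<125)&(hsv[...,1]>80)&(d>0)
    Q=W[m]; print(n,'blue',len(Q),np.histogram(Q[:,2],bins=range(-10,110,6)))
    for lo,hi in((78,105),(50,66)):
        s=Q[(Q[:,2]>lo)&(Q[:,2]<hi)]
        if len(s)>5:
            r=cv2.minAreaRect(s[:,:2].astype(np.float32)); print(lo,len(s),np.median(s[:,2]),s.mean(0),r)
    s=Q[:,:2].astype(np.float32); print('all',cv2.minAreaRect(s))
    x,y,w,h=boxc
    c=W[y:y+h,x:x+w].reshape(-1,3); g=p[y:y+h,x:x+w].reshape(-1,3)
    k=(c[:,2]>12)&(d[y:y+h,x:x+w].ravel()>0); c=c[k]
    print('cam',len(c),c.min(0),c.max(0)); np.save(f"pics/cam_{n}.npy",c)
    for b in(boxd,boxc):
        x,y,w,h=b; out.append(cv2.resize(p[y:y+h,x:x+w],(400,300),interpolation=cv2.INTER_CUBIC))
cv2.imwrite("pics/crop.png",np.vstack([np.hstack(out[:2]),np.hstack(out[2:])]))
E
```

```text
side blue 2545 (array([  0,  16, 191, 236, 229,  99, 166,  81,  75,  69, 460, 752,  39,
        25,  18,  31,  55,   3,   0]), array([-10,  -4,   2,   8,  14,  20,  26,  32,  38,  44,  50,  56,  62,
        68,  74,  80,  86,  92,  98, 104]))
78 95 87.16746941562042 [503.13221334 281.36430074  86.76318769] ((503.4493408203125, 280.6329345703125), (15.068476676940918, 49.335819244384766), 69.76463317871094)
50 1247 56.885618922463436 [500.7330325  283.69561813  56.78425283] ((502.4017333984375, 279.02508544921875), (93.85773468017578, 150.12417602539062), 71.0041732788086)
all ((455.0179748535156, 295.0853271484375), (145.97154235839844, 274.2724304199219), 64.9944839477539)
cam 1249 [ 656.89784305 -289.52579023   12.00071827] [887.62189991  15.42977761 141.79981109]
top blue 1143 (array([  0,   5,  32,  84,  91,  36,  16,   7,   0,   6, 166, 467, 185,
         6,   0,   4,  24,  13,   1]), array([-10,  -4,   2,   8,  14,  20,  26,  32,  38,  44,  50,  56,  62,
        68,  74,  80,  86,  92,  98, 104]))
78 42 90.98834351478285 [502.90762566 276.63734624  90.65387908] ((502.56658935546875, 276.60308837890625), (12.821907043457031, 45.9173469543457), 72.53736877441406)
50 792 58.97655143662871 [501.99449959 276.67525032  58.80262216] ((502.585205078125, 276.8025207519531), (89.38004302978516, 149.72169494628906), 71.06085205078125)
all ((469.8446350097656, 290.0859680175781), (129.83079528808594, 253.9839324951172), 66.31044006347656)
cam 722 [ 571.43366262 -182.23014422   12.0215184 ] [805.89582981  18.3011335  145.86612464]
```

View pics/crop.png

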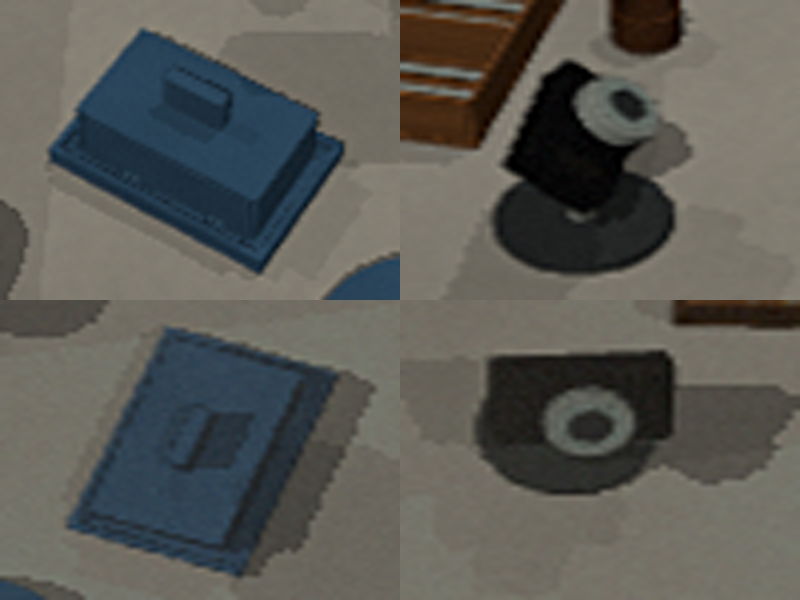

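Run:
```python
from h import *
res={}
for n,b in(("side",(185,150,50,60)),("top",(272,124,50,44))):
    D=[];I=[]
    for _ in range(8):
        p,d=ctrl.capture(n); D.append(np.where(d>0,d,np.nan)); I.append(p.astype(float))
    d=np.nanmedian(D,0); sd=np.nanmedian(np.nanstd(D,0)); p=np.mean(I,0).astype(np.uint8)
    cv2.imwrite(f"pics/{n}avg.png",p);np.save(f"pics/{n}avg.npy",d)
    W=cloud(n,d); x,y,w,h=b
    c=W[y:y+h,x:x+w].reshape(-1,3); g=p[y:y+h,x:x+w].reshape(-1,3).mean(1)
    print(n,'sd',sd)
    k=(c[:,2]>35)&(np.hypot(c[:,0]-690,c[:,1]-80+0)<1e9)
    c,g=c[k],g[k]; print(len(c),np.median(c,0))
    res[n]=(c,g)
    gi=p.mean(2)[y:y+h,x:x+w]; zi=W[y:y+h,x:x+w,2]
    np.set_printoptions(linewidth=250)
    print(np.where(zi>30,zi,0).astype(int)[::2,::2]); print(gi.astype(int)[::2,::2])
np.savez("pics/cam.npz",sc=res['side'][0],sg=res['side'][1],tc=res['top'][0],tg=res['top'][1])
```

```text
side sd 3.573052
685 [703.61268777 -24.80783046 109.11825615]
[[ 35  37  40  43  42  42  42  50  41   0   0   0   0   0   0   0   0   0  31  32  30   0   0   0   0]
 [  0   0   0  30  33  34  38  46  30   0   0   0   0   0   0   0   0   0   0   0   0   0   0   0   0]
 [  0   0   0   0   0   0  47  41   0   0   0   0   0   0   0   0   0   0   0   0   0   0   0   0   0]
 [  0   0   0   0   0   0  47  32   0   0   0   0   0   0   0   0   0   0   0   0   0   0   0   0   0]
 [  0   0   0   0   0  48  41   0   0   0   0   0 119   0   0   0   0   0   0   0   0   0   0   0   0]
 [  0   0   0   0   0  47  31   0   0   0   0 114 118 113   0   0   0   0   0   0   0   0   0   0   0]
 [  0   0   0   0   0  42   0   0   0   0 107 119 116 111 109 135 132 128   0   0   0   0   0   0   0]
 [  0   0   0   0  48  32   0   0   0   0 115 121 114 125 139 137 131 127 122   0   0   0   0   0   0]
 [ 49  48  48   0  43   0   0   0   0 106 116 116 130 133 138 135 130 126 122 113   0   0   0   0   0]
 [ 42  41  42  42  33   0   0   0   0 108 119 121 129 129 137 135 130 126 119 114   0   0   0   0   0]
 [ 31  3
[... 9039 characters left out ...]
 110  44  44  45  44  45  43  45  35  37  45  45  44  72  71  80  79  81  80  81]
 [106 107 108 107 106 109  80  44  44  44  44  44  44  44  43  44  40  75 113 113  82  79  80  79  78]
 [107 107 108 108 107 107 108  78  37  43  46  43  45  46  45  33  68 111 111 111 112 114  76 111 115]
 [106 108 106 108 107 106 107 109 106  87  38  30  30  42 104 107 112 112 111 110 110 112 113 112 112]
 [113 112 107 107 106 107 105 106 105 106 107 105 105 106 103 104 111 110 111 110 111 110 111 112 113]
 [113 112 105 107 106 105 106 106 105 105 107 105 103 105 104 104 109 110 109 110 111 111 112 112 112]
 [113 113 105 107 105 108 105 104 105 104 104 104 105 103 104 103 110 110 111 112 110 111 110 112 112]]
```

Run:
```python
from h import *
np.set_printoptions(suppress=True,precision=4)
from scipy.optimize import least_squares
f=np.load("pics/cam.npz")
tc,tg,sc,sg=f['tc'],f['tg'],f['sc'],f['sg']
k=lambda c:np.hypot(c[:,0]-700,c[:,1]+40)<90
near=[(c[k(c)],g[k(c)]) for c,g in((tc,tg),(sc,sg))]
(tc,tg),(sc,sg)=near
B=tc[(tg<36)&(tc[:,2]<119)&(tc[:,2]>76)]
def ring(c,g): return c[(g>60)&(c[:,2]>104)]
def pl(P):
    for _ in range(8):
        m=P.mean(0); n=np.linalg.svd(P-m)[2][2]; n*=np.sign(n[2]); r=(P-m)@n
        P=P[abs(r)<max(3,2*r.std())]
    return n,m,r.std(),len(P)
rep=lambda n:(np.degrees(np.arccos(n[2])),np.degrees(np.arctan2(n[1],n[0])))
for nm,P in(("body",B),("ringT",ring(tc,tg)),("ringS",ring(sc,sg))):
    n,m,s,l=pl(P); print(nm,n,m,s,l,rep(n))
nb,mb=pl(B)[:2]
# crest/body yaw: top view body silhouette
for nm,P in(("T",tc),("S",sc)):
    print(nm, P.min(0),P.max(0))
# lens centre: ellipse of bright ring pixels (ring outer contour) in each image
for n,b in(("top",(285,136,28,26)),("side",(205,158,22,22))):
    p=cv2.imread(f"pics/{n}avg.png"); d=np.load(f"pics/{n}avg.npy"); W=cloud(n,d)
    x,y,w,h=b; m=np.zeros(d.shape,np.uint8)
    m[y:y+h,x:x+w]=((p.mean(2)>55)&(W[...,2]>100))[y:y+h,x:x+w]
    c=max(cv2.findContours(m,cv2.RETR_EXTERNAL,cv2.CHAIN_APPROX_NONE)[0],key=len)
    e=cv2.fitEllipse(cv2.convexHull(c)); print(n,e, W[int(round(e[0][1])),int(round(e[0][0]))])
    R2=W[(m>0)]; print('3D ring minrect centre, z', np.median(R2,0))
    u=np.zeros((h,w));
```

```text
body [-0.6731 -0.0421  0.7383] [697.4373 -43.5967 102.219 ] 1.3487979305637199 165 (np.float64(42.41111832613577), np.float64(-176.41758444304065))
ringT [-0.6616 -0.0473  0.7483] [677.2701 -45.3488 127.5782] 1.1884232061443463 97 (np.float64(41.55445436908306), np.float64(-175.90859576450998))
ringS [-0.6736 -0.0173  0.7389] [678.6046 -39.3531 125.3573] 1.1647014537973133 94 (np.float64(42.36310675910752), np.float64(-178.53024951162254))
T [659.2031 -96.078   76.809 ] [740.2574   8.9424 143.2604]
S [660.0389 -91.3197  63.217 ] [740.6696  13.0912 140.1569]
top ((297.65283203125, 145.83721923828125), (13.296198844909668, 13.551843643188477), 3.2887532711029053) [677.8597 -45.4058 129.677 ]
3D ring minrect centre, z [681.2163 -43.7184 130.6303]
side ((217.42271423339844, 168.90171813964844), (12.766825675964355, 15.421504020690918), 138.62957763671875) [680.4714 -33.4541 127.4956]
3D ring minrect centre, z [683.0337 -32.8262 126.3608]
```

```bash
cat >> h.py <<'E'
def ray(n,u,v):
    c=ctrl.get_calibration(n); q=cv2.undistortPoints(np.array([[[u,v]]],float),c['K'],c['D'])[0,0]
    r=q2R(c['rotation'])@[*q,1]; return c['origin'],r/np.linalg.norm(r)
def tri(a,b):
    A=np.zeros((3,3));y=np.zeros(3)
    for n,u,v in(("top",*a),("side",*b)):
        o,r=ray(n,u,v); P=np.eye(3)-np.outer(r,r); A+=P;y+=P@o
    X=np.linalg.solve(A,y)
    return X,[np.linalg.norm(np.cross(X-ray(n,*u)[0],ray(n,*u)[1])) for n,u in(("top",a),("side",b))]
E
python3 - <<'E'
from h import *
np.set_printoptions(suppress=True,precision=3)
px={}
n0=np.array([-.672,-.035,.742]);n0/=np.linalg.norm(n0)
for n,b,m0 in(("top",(292,141,12,13),(677.3,-45.3,127.6)),("side",(213,163,11,15),(678.6,-39.4,125.4))):
    p=cv2.imread(f"pics/{n}avg.png").mean(2); x,y,w,h=b
    c=p[y:y+h,x:x+w]; print(c.astype(int))
    m=(c<65).astype(np.uint8); 
    k,l,st,ce=cv2.connectedComponentsWithStats(m,connectivity=4)
    i=1+np.argmin([np.hypot(*(ce[j]-[w/2,h/2])) if st[j,4]>8 else 99 for j in range(1,k)])
    u=ce[i]+[x,y]; px[n]=u; o,r=ray(n,*u); t=np.dot(np.array(m0)-o,n0)/(r@n0); print(n,u,st[i],o+t*r)
print(tri(px['top'],px['side']))
# handle: corners by centroid of top edge colour not needed; triangulate lid handle via height planes
for n,u in(("top",(214,196)),): pass
E
```

```text
[[ 26  61  83  85 100  97  90  90  94  89  63  40]
 [ 58  78 101  91  91  93  92  92  92  92  91  73]
 [ 71  98  93  84  95  96  97  83  95  81  92  93]
 [ 92  92  92  95  83  65  48  48  71  94  97  92]
 [ 96  93  95  84  44  39  38  37  36  62  94  94]
 [ 91  94  96  57  39  39  39  40  38  34  83  94]
 [ 88  91  97  47  37  39  39  40  38  34  92  95]
 [ 90  96  87  51  39  38  40  38  36  45  93  96]
 [ 92  94  91  78  42  38  37  35  42  92  97  96]
 [ 54  89  86  95  80  80  62  60  94  97  96  79]
 [ 43  56  89  94  97  86  94  95  95  93  66  38]
 [ 44  44  50  73  93  97  95  98  78  54  37  33]
 [ 45  43  44  34  35  41  41  35  37  35  36  37]]
top [298.139 146.944] [ 3  3  7  7 36] [675.331 -46.298 125.769]
[[ 96 105 101 101 103 103 100 102 100 108 114]
 [109 103  98 101 101  87  75  93 106 101 111]
 [106 102 103  92  46  17  17  47  91 105 113]
 [113 106 104  76  35  25  26  22  48  90 106]
 [113 104 103  85  44  26  28  28  21  50  91]
 [106 101 102  99  60  26  28  29  24  51  92]
 [104 113 108 106  86  48  26  25  24  33  78]
 [103 104 101  92 104  85  48  27  27  46  87]
 [105 100 109 103 101 107  92  60  63  98 105]
 [107  99  96 105 102 100 104 102  99 103  97]
 [ 82  97  94  90  96  99  98  94  89  97 100]
 [ 27  79  92  89  85  88  97 100  99  97  97]
 [  0  24  76  85  81  76  70  65  60  52  50]
 [  3   1   2  42  73  70  61  48  23  46  71]
 [  5   5   1   0   1   6   3   1  34  70  79]]
side [219.562 167.719] [ 4  2  6  7 32] [675.765 -46.896 122.479]
(array([675.908, -46.611, 122.788]), [np.float64(0.23551378097300868), np.float64(0.2355137809727755)])
```

```bash
python3 -m pendant '[[[0,0.25,-1,0,1],[0,0.5,-1,0,1],[0,0.75,-1,0,1],[0,1,-1,0,1],[0,1,-1,0,1],[0,1,-1,0,1],[0,1,-1,0,1],[0,1,-1,0,1],[0,1,-1,0,1]]]'; python3 -c "
from rig import ctrl;s=ctrl.sense();print(s['joints'],s['eef_pos'],s['ee_rot'])"
```

```text
time_s: 1.8
eef_pos: [314.9, -625.1, 413.8]
ee_rot: [0.009, 0.973, 0.231, 0.002]
force: [0.4, 0.4, 0.9]
grip_width: 1.0
grip_force: 0.0
[-1.27215409  0.83647454  0.18664763  0.00323619  2.10032909 -0.16648424] [ 314.87329076 -625.11456141  413.8264692 ] [0.00895905 0.97284624 0.23127036 0.00198492]
```

```bash
python3 -m pendant '[[[0,0.5,0,0,1],[0,1,0,0,1],[0,1,0,0,1],[0,1,0,0,1],[0,1,0,0,1],[0,1,0,0,1]]]'; python3 -c "
from rig import ctrl;s=ctrl.sense();print(s['joints'],s['eef_pos'],s['ee_rot'])"
```

```text
time_s: 2.4
eef_pos: [336.8, -668.3, 346.6]
ee_rot: [0.023, 0.973, 0.231, 0.005]
force: [0.0, 0.7, 0.4]
grip_width: 0.996
grip_force: 0.0
[-1.2626009   0.93199158  0.18647583  0.00803728  1.97578299 -0.15528684] [ 336.78554177 -668.33066738  346.63505555] [0.02332041 0.97260383 0.23123196 0.00545218]
```

```bash
python3 -m pendant '[[[0,-0.5,0,0,1],[0,-0.8,0,0,1],[0,-0.8,0,0,1],[0,-0.8,0,0,1],[0,-0.8,0,0,1]]]'; python3 -c "
from rig import ctrl;s=ctrl.sense();print(s['joints'],s['eef_pos'],s['ee_rot'])"
```

```text
time_s: 2.9
eef_pos: [263.7, -522.3, 339.9]
ee_rot: [0.023, 0.973, 0.231, 0.005]
force: [-0.1, -0.0, 1.3]
grip_width: 0.997
grip_force: 0.0
[-1.30752207  0.3776424   1.13130788  0.00939452  1.58575794 -0.20333799] [ 263.71474461 -522.31808766  339.90806569] [0.02328864 0.97258762 0.23130472 0.00539401]
```

```bash
cat >> h.py <<'E'
np.set_printoptions(suppress=True,precision=4)
def go(p,head=None):
    s=ctrl.sense(); M=q2R(s['ee_rot']); e=M.T@(np.array(p)-s['eef_pos'])/200
    hd=np.degrees(np.arctan2(M[1,1],M[0,1]))
    print('t',s['time_s'],'pos',s['eef_pos'],'z',M[:,2],'yhead',hd,'shift',e)
    if head is not None: print('spin', -((head-hd+180)%360-180)/180)
E
python3 -m pendant '[[[0.25,-0.25,0,0,1],[0.5,-0.5,0,0,1],[0.75,-0.75,0,0,1],[1,-1,0,0,1],[1,-1,0,0,1],[1,-1,0,0,1]]]' >/dev/null;  python3 -m pendant '[[[0.25,-0.25,0,0,1],[0.5,-0.5,0,0,1],[0.75,-0.75,0,0,1],[1,-1,0,0,1],[1,-1,0,0,1],[1,-1,0,0,1]]]'; python3 -c "
from h import *
go((502.5,277.5,140),71)"
```

```text
time_s: 4.1
eef_pos: [442.8, 14.2, 321.4]
ee_rot: [0.023, 0.972, 0.232, 0.007]
force: [0.4, -1.0, -0.1]
grip_width: 0.999
grip_force: 0.0
t 4.1 pos [442.7505  14.2288 321.3826] z [ 0.0242 -0.0421 -0.9988] yhead -63.14450683582413 shift [ 0.859  -1.0822  0.8576]
spin -0.745247260199023
```

```bash
python3 -m pendant '[[[0.2,-0.25,0,-0.745,1],[0.4,-0.5,0,-0.745,1],[0.6,-0.75,0.2,-0.745,1],[0.86,-1,0.4,-0.745,1],[0.86,-1,0.6,-0.745,1],[0.86,-1,0.6,-0.745,1],[0.86,-1,0.6,-0.745,1],[0.86,-1,0.6,-0.745,1],[0.86,-1,0.6,-0.745,1],[0.86,-1,0.6,-0.745,1],[0.86,-1,0.6,-0.745,1],[0.86,-1,0.6,-0.745,1]]]' ; python3 -c "
from h import *
go((502.5,277.5,140),71)"
```

```text
time_s: 5.3
eef_pos: [509.0, 262.4, 192.1]
ee_rot: [0.019, 0.421, 0.907, -0.014]
force: [1.0, -0.1, -0.3]
grip_width: 0.999
grip_force: 0.0
t 5.3 pos [508.9963 262.3974 192.0877] z [ 0.0235 -0.0411 -0.9989] yhead 40.21821522915858 shift [0.0907 0.0262 0.2563]
spin -0.17100991539356347
```

```bash
python3 -m pendant '[[[0.09,0.026,0.2,-0.171,0.8],[0.09,0.026,0.256,-0.171,0.8],[0.09,0.026,0.256,-0.171,0.8],[0.09,0.026,0.256,-0.171,0.8],[0.09,0.026,0.256,-0.171,0.8]]]' ; python3 -c "
from h import *
go((502.5,277.5,62.5),71)
p,d=ctrl.capture('side');cv2.imwrite('pics/s2.png',cv2.resize(p[200:320,190:310],(480,480)))
p,d=ctrl.capture('top');cv2.imwrite('pics/t2.png',p)
"
```

```text
time_s: 5.8
eef_pos: [502.5, 277.4, 139.8]
ee_rot: [0.015, 0.168, 0.986, -0.018]
force: [0.2, -0.7, -0.7]
grip_width: 0.796
grip_force: 0.0
t 5.8 pos [502.5345 277.4209 139.8278] z [ 0.023  -0.0412 -0.9989] yhead 70.66325811889104 shift [0.014  0.0124 0.3862]
spin -0.0018707882283831307
```

View pics/s2.png

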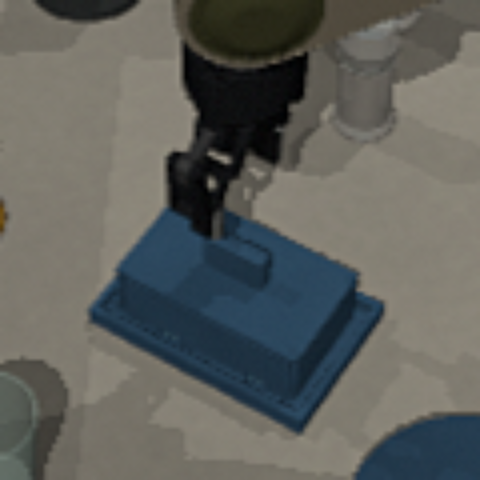

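The gripper hovers above the blue lid's handle (crop ≈ (215,240)), fingers straddling it across its thickness. Descend and grip.

```bash
python3 -m pendant '[[[0.014,0.012,0.2,0,0.8],[0.014,0.012,0.386,0,0.8],[0.014,0.012,0.386,0,0.8],[0.014,0.012,0.386,0,0.8],[0.014,0.012,0.386,0,0.1],[0.014,0.012,0.386,0,0.1],[0.014,0.012,0.386,0,0],[0.014,0.012,0.386,0,0],[0.014,0.012,0.386,0,0],[0.014,0.012,0.386,0,0]]]' 90; python3 -c "
from h import *
go((502.5,277.5,62.5),71)"
```

```text
time_s: 6.9
eef_pos: [502.0, 277.1, 62.7]
ee_rot: [0.014, 0.168, 0.986, -0.019]
force: [-3.0, -2.2, 6.4]
grip_width: 0.145
grip_force: 88.1
t 6.9 pos [501.9614 277.1153  62.6947] z [ 0.0221 -0.0419 -0.9989] yhead 70.64268549071342 shift [-0.0019  0.0027  0.001 ]
spin -0.0019850806071477537
```

```bash
python3 -m pendant '[[[0,0,-0.1,0,0],[0,0,-0.3,0,0],[0,0,-0.55,0,0],[0,0,-0.8,0,0],[0,0,-1,0,0],[0,0,-1,0,0]]]'; python3 -c "
from h import *
go((660,40,430),3.5)
p,d=ctrl.capture('side');cv2.imwrite('pics/s3.png',p)
W=cloud('side',d); print('wall/high', [ (u,W[150,u].round()) for u in (20,60,100)])
p,d=ctrl.capture('top');cv2.imwrite('pics/t3.png',p)
"
```

```text
time_s: 7.5
eef_pos: [498.8, 286.3, 267.2]
ee_rot: [0.018, 0.168, 0.985, -0.016]
force: [-0.6, 1.0, -2.9]
grip_width: 0.15
grip_force: 88.6
t 7.5 pos [498.7604 286.3263 267.2477] z [ 0.0307 -0.0384 -0.9988] yhead 70.63289073687486 shift [-1.2009 -0.9155 -0.7408]
spin 0.3729605040937492
wall/high [(20, array([1400.,  -29.,   74.])), (60, array([1401., -230.,  -85.])), (100, array([ 316., 1110., 1185.]))]
```

View pics/s3.png

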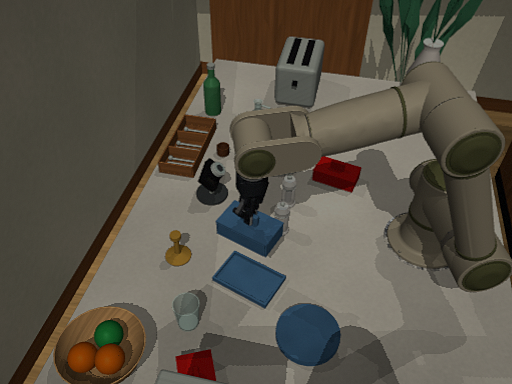

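The lid is held at (250,225); the dish stayed at (250,278). Now go up to the tilting place at azimuth ≈3.5°.

```bash
python3 -m pendant '[[[-0.2,-0.15,-0.12,0.045,0],[-0.4,-0.3,-0.25,0.09,0],[-0.6,-0.45,-0.4,0.135,0],[-0.8,-0.6,-0.5,0.18,0],[-1,-0.76,-0.62,0.22,0],[-1,-0.76,-0.62,0.27,0],[-1,-0.76,-0.62,0.31,0],[-1,-0.76,-0.62,0.373,0],[-1,-0.76,-0.62,0.373,0],[-1,-0.76,-0.62,0.373,0]]]'; python3 -c "
from h import *
go((700,43,430),3.5); print(ctrl.sense()['joints'])"
```

```text
time_s: 8.6
eef_pos: [633.2, 81.1, 394.2]
ee_rot: [0.02, 0.685, 0.728, -0.01]
force: [0.2, -0.8, -3.2]
grip_width: 0.146
grip_force: 88.7
t 8.6 pos [633.2452  81.0985 394.2479] z [ 0.0163 -0.0417 -0.999 ] yhead 3.508486894175972 shift [-0.2178  0.3239 -0.1652]
spin 4.7149412088742794e-05
[-0.0392  0.5593  0.7223 -0.0425  1.8418 -0.1119]
```

```bash
cat >> h.py <<'E'
n=np.array([-np.sin(.7365)*np.cos(.061),-np.sin(.7365)*np.sin(.061),np.cos(.7365)])
Lens=np.array([675.5,-46,124.]); yc=np.cross([0,0,1],n); yc/=np.linalg.norm(yc)
M0=q2R([0.014,.168,.986,-.019])
a=np.radians(161); L0=np.array([[np.cos(a),-np.sin(a),0],[np.sin(a),np.cos(a),0],[0,0,1]])
def lid():
    s=ctrl.sense(); M=q2R(s['ee_rot']); Rl=M@M0.T@L0
    g=M@(M0.T@(np.array([502.3,277.3,80])-np.array([502.0,277.1,62.7])))+s['eef_pos']
    T=np.column_stack([yc,np.cross(n,yc),n])
    if Rl[:,0]@yc<0: T=T@np.diag([-1,-1,1])
    w=R.from_matrix(T@Rl.T).as_rotvec()
    m=g-72*Rl[:,2]
    print('lid z',Rl[:,2],'x',Rl[:,0],'mouth',m,'need rot deg',np.degrees(w),'of',np.degrees(np.linalg.norm(w)),'in tool',np.degrees(M.T@w))
    d=Lens+150*n-m
    print('mouth err world',d,'tool shift',M.T@d/200)
    return Rl,m
E
python3 -c "
from h import *
lid(); go((682,158,450),3.5)"
```

```text
lid z [-0.0469  0.0057  0.9989] x [-0.0675  0.9977 -0.0089] mouth [636.1135  80.5861 339.6243] need rot deg [  3.0289 -39.4227  -0.186 ] of 39.53935209065728 in tool [-39.4901   0.608    1.8775]
mouth err world [ -61.181  -132.7283 -104.5007] tool shift [-0.6211 -0.3531  0.5446]
t 8.6 pos [633.2452  81.0985 394.2479] z [ 0.0163 -0.0417 -0.999 ] yhead 3.508486894175972 shift [ 0.3568  0.2707 -0.2905]
spin 4.7149412088742794e-05
```

```bash
python3 -m pendant '[[[0.2,0.13,-0.15,0,0],[0.41,0.26,-0.3,0,0],[0.41,0.26,-0.3,0,0]]]' >/dev/null; for i in 1; do python3 -m pendant '[[[0,1,-0.6,0,0],[0,1,-0.6,0,0],[0,1,-0.6,0,0],[0,1,-0.6,0,0]]]'; done;  python3 -c "
from h import *
lid(); go((682,158,450),3.5); print(ctrl.sense()['joints'])"
python3 -m pendant '[[[0,1,-0.6,0,0],[0,1,-0.6,0,0],[0,1,-0.6,0,0],[0,1,-0.6,0,0]]]'; python3 -c "
from h import *
lid(); go((682,158,450),3.5); print(ctrl.sense()['joints'])"
```

```text
time_s: 9.3
eef_pos: [675.9, 147.1, 438.1]
ee_rot: [0.034, 0.685, 0.728, 0.008]
force: [-0.8, -0.7, -3.6]
grip_width: 0.148
grip_force: 90.8
lid z [-0.0909 -0.0022  0.9959] x [-0.0686  0.9976 -0.0041] mouth [681.1875 147.0608 383.6825] need rot deg [  2.6213 -36.895   -0.3479] of 36.98967695250712 in tool [-36.947    0.2942   1.7514]
mouth err world [-106.2549 -199.203  -148.5589] tool shift [-0.9338 -0.6346  0.7426]
t 9.3 pos [675.916 147.14  438.129] z [ 0.0604 -0.0338 -0.9976] yhead 3.5760333392383363 shift [ 0.0501  0.0371 -0.0592]
spin 0.00042240744021297715
[ 0.0594  0.801   0.1875 -0.0431  2.0943 -0.0246]
time_s: 9.7
eef_pos: [686.6, 134.3, 437.9]
ee_rot: [0.042, 0.684, 0.728, 0.02]
force: [0.5, 0.1, -3.3]
grip_width: 0.15
grip_force: 90.8
lid z [-0.1179 -0.0075  0.993 ] x [-0.0705  0.9975 -0.0008] mouth [693.3376 134.5334 383.5707] need rot deg [  2.3732 -35.3319  -0.5129] of 35.415215147688095 in tool [-35.3731   0.061    1.7255]
mouth err world [-118.4051 -186.6756 -148.4471] tool shift [-0.8697 -0.7118  0.7138]
t 9.7 pos [686.5866 134.3212 437.8533] z [ 0.0876 -0.0285 -0.9958] yhead 3.6723224257018976 shift [ 0.1174 -0.01   -0.0659]
spin 0.0009573468094550385
[ 0.0379  0.802   0.1876 -0.0361  2.0651 -0.0432]
```

```bash
python3 -m pendant '[[[0.2,1,-0.5,0,0],[0.2,1,-0.5,0,0],[0.2,1,-0.5,0,0],[0.2,1,-0.5,0,0],[0.2,1,-0.5,0,0],[0.2,1,-0.5,0,0],[0.2,1,-0.5,0,0],[0.2,1,-0.5,0,0]]]'; python3 -c "
from h import *
lid(); go((682,158,450),3.5); print(ctrl.sense()['joints'])"
```

```text
time_s: 10.5
eef_pos: [698.7, 148.6, 428.0]
ee_rot: [0.05, 0.683, 0.728, 0.032]
force: [-0.2, 0.2, -3.6]
grip_width: 0.147
grip_force: 90.8
lid z [-0.1463 -0.0133  0.9891] x [-0.072   0.9974  0.0028] mouth [707.0265 149.1107 373.9617] need rot deg [  2.0916 -33.6854  -0.6644] of 33.75677879763377 in tool [-33.715   -0.1855   1.668 ]
mouth err world [-132.094  -201.2529 -138.8381] tool shift [-0.9422 -0.7994  0.6355]
t 10.5 pos [698.7228 148.5806 428.0263] z [ 0.1161 -0.0227 -0.993 ] yhead 3.7401229307849975 shift [ 0.0488 -0.0673 -0.1199]
spin 0.0013340162821388428
[ 0.0566  0.8178  0.1874 -0.0325  2.0212 -0.0228]
```

```bash
python3 -m pendant '[[[0.05,1,-0.5,0,0]]]'|head -3; python3 -m pendant '[[[0.05,1,-0.5,0,0]]]'|head -3; python3 -m pendant '[[[0.05,1,-0.5,0,0]]]' |head -3; python3 -m pendant '[[[0.05,1,-0.5,0,0]]]'|head -3; python3 -c "
from h import *
lid(); go((682,158,450),3.5); print(ctrl.sense()['joints'])"
```

```text
time_s: 10.6
eef_pos: [705.5, 146.6, 429.7]
ee_rot: [0.058, 0.682, 0.728, 0.042]
time_s: 10.7
eef_pos: [711.8, 143.9, 432.7]
ee_rot: [0.066, 0.681, 0.727, 0.053]
time_s: 10.8
eef_pos: [717.1, 141.6, 436.6]
ee_rot: [0.074, 0.68, 0.726, 0.064]
time_s: 10.9
eef_pos: [721.7, 139.7, 441.6]
ee_rot: [0.082, 0.679, 0.725, 0.075]
lid z [-0.2495 -0.0333  0.9678] x [-0.0774  0.9969  0.0144] mouth [735.6927 141.3143 388.7119] need rot deg [  1.1044 -27.6299  -1.1224] of 27.674767660055938 in tool [-27.6209  -0.9912   1.4125]
mouth err world [-160.7602 -193.4566 -153.5883] tool shift [-0.9009 -1.0146  0.5748]
t 10.9 pos [721.7496 139.6878 441.5812] z [ 0.2201 -0.0027 -0.9755] yhead 3.8711234849772724 shift [ 0.1033 -0.1782 -0.085 ]
spin 0.0020617971387625607
[ 0.036   0.8043  0.1875 -0.0113  1.9282 -0.0347]
```

```bash
python3 -m pendant '[[[-0.15,1,-0.4,0,0]]]'>/dev/null; python3 -m pendant '[[[-0.15,1,-0.4,0,0]]]'>/dev/null; python3 -m pendant '[[[-0.15,1,-0.4,0,0]]]'>/dev/null; python3 -m pendant '[[[-0.15,1,-0.4,0,0]]]'|head -3; python3 -c "
from h import *
lid(); go((682,158,450),3.5); print(ctrl.sense()['joints'])"
```

```text
time_s: 11.3
eef_pos: [747.5, 100.2, 458.9]
ee_rot: [0.114, 0.674, 0.721, 0.116]
lid z [-0.3487 -0.0485  0.936 ] x [-0.0824  0.9964  0.021 ] mouth [766.8758 102.6618 407.8458] need rot deg [  0.3671 -21.6493  -1.4468] of 21.700710376442096 in tool [-21.613   -1.5231   1.2166]
mouth err world [-191.9432 -154.804  -172.7222] tool shift [-0.7017 -1.234   0.5009]
t 11.3 pos [747.5177 100.2046 458.9481] z [ 0.3203  0.0125 -0.9472] yhead 3.9324074044512347 shift [ 0.3102 -0.3051 -0.0589]
spin 0.0024022633580623657
[-0.0291  0.7889  0.1877  0.0226  1.8393 -0.0865]
```

```bash
python3 -m pendant '[[[-0.6,1,-0.3,0,0]]]'>/dev/null; python3 -m pendant '[[[-0.6,1,-0.3,0,0]]]'>/dev/null; python3 -m pendant '[[[-0.6,1,-0.3,0,0]]]'|head -3; python3 -c "
from h import *
lid(); go((682,158,450),3.5); print(ctrl.sense()['joints'])"
```

```text
time_s: 11.6
eef_pos: [767.6, 26.5, 470.2]
ee_rot: [0.138, 0.669, 0.716, 0.141]
lid z [-0.4145 -0.0528  0.9085] x [-0.0847  0.9962  0.0193] mouth [790.5837  29.1943 420.6339] need rot deg [  0.1846 -17.5561  -1.5215] of 17.622883135335005 in tool [-17.5153  -1.5466   1.1788]
mouth err world [-215.6512  -81.3365 -185.5103] tool shift [-0.3262 -1.377   0.4309]
t 11.6 pos [767.6325  26.5045 470.2144] z [ 0.3871  0.0168 -0.9219] yhead 3.9928739708065835 shift [ 0.6851 -0.3907 -0.0615]
spin 0.0027381887267032487
[-0.1415  0.7817  0.1876  0.0729  1.78   -0.1798]
```

```bash
python3 -m pendant '[[[-0.6,1,-0.2,0,0]]]'>/dev/null; python3 -m pendant '[[[-0.6,1,-0.2,0,0]]]'>/dev/null; python3 -m pendant '[[[-0.6,1,-0.2,0,0]]]'>/dev/null; python3 -m pendant '[[[-0.6,1,-0.2,0,0]]]'|head -3; python3 -c "
from h import *
lid(); go((682,158,450),3.5); print(ctrl.sense()['joints'])"
```

```text
time_s: 12.0
eef_pos: [789.5, -58.9, 479.8]
ee_rot: [0.175, 0.662, 0.707, 0.173]
lid z [-0.504  -0.049   0.8623] x [-0.0829  0.9965  0.0082] mouth [817.3139 -56.387  432.7339] need rot deg [  0.3781 -11.7846  -1.3022] of 11.86232972607989 in tool [-11.7598  -1.0263   1.1699]
mouth err world [-242.3814    4.2447 -197.6103] tool shift [ 0.1133 -1.5327  0.289 ]
t 12.0 pos [789.4824 -58.8706 479.7601] z [ 0.4779  0.0131 -0.8783] yhead 4.074479844346918 shift [ 1.1177 -0.4743 -0.1119]
spin 0.0031915546908161713
[-0.2673  0.7841  0.1876  0.1403  1.6886 -0.2824]
```

```bash
python3 -m pendant '[[[-0.5,1,-0.1,0,0]]]'>/dev/null; python3 -m pendant '[[[-0.5,1,-0.1,0,0]]]'>/dev/null; python3 -m pendant '[[[-0.5,1,-0.1,0,0]]]'>/dev/null; python3 -m pendant '[[[-0.5,1,-0.1,0,0]]]'|head -3; python3 -c "
from h import *
lid(); go((682,158,450),3.5); print(ctrl.sense()['joints'])"
```

```text
time_s: 12.4
eef_pos: [808.5, -117.1, 490.2]
ee_rot: [0.217, 0.653, 0.696, 0.205]
lid z [-0.5942 -0.0371  0.8035] x [-0.0762  0.997  -0.0104] mouth [ 841.2165 -115.2764  446.4283] need rot deg [ 0.9804 -5.6119 -0.8449] of 5.759171358652102 in tool [-5.6226 -0.0248  1.2466]
mouth err world [-266.284    63.1342 -211.3047] tool shift [ 0.4203 -1.6733  0.1101]
t 12.4 pos [ 808.4685 -117.1048  490.2055] z [ 0.5697  0.0011 -0.8218] yhead 4.329799372010443 shift [ 1.4125 -0.5476 -0.1935]
spin 0.004609996511169199
[-0.3488  0.7901  0.1877  0.1971  1.5865 -0.3495]
```

```bash
python3 -m pendant '[[[0.4,1,-0.1,0,0]]]'>/dev/null; python3 -m pendant '[[[0.4,1,-0.1,0,0]]]'>/dev/null; python3 -m pendant '[[[0.4,1,-0.1,0,0]]]'|head -3; python3 -c "
from h import *
lid(); go((682,158,450),3.5); print(ctrl.sense()['joints'])"
```

```text
time_s: 12.7
eef_pos: [822.4, -43.0, 514.6]
ee_rot: [0.244, 0.646, 0.687, 0.227]
lid z [-0.6515 -0.0315  0.758 ] x [-0.0718  0.9972 -0.0203] mouth [858.2963 -41.4273 473.3731] need rot deg [ 1.2579 -1.421  -0.6082] of 1.992802651894558 in tool [-1.4497  0.5073  1.2698]
mouth err world [-283.3638  -10.7149 -238.2495] tool shift [ 0.0617 -1.8504  0.0368]
t 12.7 pos [822.4282 -42.9525 514.6451] z [ 0.6283 -0.0044 -0.778 ] yhead 4.576772806446849 shift [ 1.0486 -0.6855 -0.1941]
spin 0.005982071146926968
[-0.2393  0.7701  0.1874  0.1454  1.5185 -0.2573]
```

```bash
python3 -m pendant '[[[0,1,-0.1,0,0]]]'>/dev/null; python3 -m pendant '[[[0,-0.25,0,0.007,0],[0,-0.5,0,0.007,0],[0,-0.75,0,0.007,0],[0,-0.95,0,0.007,0],[0,-1,0,0.007,0],[0,-1,0,0.007,0]]]'; python3 -c "
from h import *
lid(); print(ctrl.sense()['joints'])"
```

```text
time_s: 13.4
eef_pos: [669.4, -51.4, 391.1]
ee_rot: [0.25, 0.651, 0.676, 0.236]
force: [0.6, -0.9, -3.7]
grip_width: 0.15
grip_force: 91.0
lid z [-0.6697 -0.0291  0.7421] x [-0.0528  0.9986 -0.0085] mouth [706.3003 -49.9872 350.7049] need rot deg [ 0.4926 -0.0828  0.4708] of 0.6864606127084314 in tool [-0.1097  0.6764 -0.0404]
mouth err world [-131.3678   -2.155  -115.5813] tool shift [ 0.0237 -0.8745  0.0165]
[-0.3299  0.2213  1.361   0.263   0.8992 -0.4606]
```

Orientation is right to 0.7° by dead reckoning. Move in to the view point gently and measure the lid with the cameras.

```bash
python3 -m pendant '[[[0.005,-0.2,0,0,0],[0.01,-0.45,0.01,0,0],[0.02,-0.65,0.016,0,0],[0.024,-0.8,0.016,0,0],[0.024,-0.874,0.016,0,0],[0.024,-0.874,0.016,0,0],[0.024,-0.874,0.016,0,0]]]'
python3 - <<'E'
from h import *
lid()
for n in("side","top"):
    D=[]
    for _ in range(8):
        p,d=ctrl.capture(n); D.append(np.where(d>0,d,np.nan))
    d=np.nanmedian(D,0); W=cloud(n,d); cv2.imwrite(f"pics/{n}5.png",p); np.savez(f"pics/{n}5.npz",d=d,p=p)
    hsv=cv2.cvtColor(p,cv2.COLOR_BGR2HSV)
    m=(hsv[...,0]>95)&(hsv[...,0]<125)&(hsv[...,1]>80)&(W[...,2]>170)&(W[...,0]>300)&(W[...,2]<420)
    m=cv2.morphologyEx(m.astype(np.uint8),cv2.MORPH_OPEN,np.ones((2,2)))>0
    Q=W[m]; print(n,len(Q))
    s=(Q-(Lens+150*n_ if False else Lens))@np.column_stack([yc,np.cross(globals()['n'] if not isinstance(n,str) else __import__('h').n,yc),__import__('h').n])
    print('lens-frame extents 2/50/98 pct',np.percentile(s,[1,50,99],axis=0)); print(np.histogram(s[:,2],bins=range(130,250,8)))
    np.save(f"pics/lid_{n}.npy",s)
a=cv2.imread('pics/side5.png')[80:280,150:350]; b=cv2.imread('pics/top5.png')[90:290,190:390]
cv2.imwrite('pics/v5.png',np.hstack([cv2.resize(a,(400,400)),cv2.resize(b,(400,400))]))
E
```

```text
time_s: 14.1
eef_pos: [542.1, -54.0, 279.3]
ee_rot: [0.252, 0.651, 0.676, 0.238]
force: [-1.2, -1.2, -3.5]
grip_width: 0.151
grip_force: 91.0
lid z [-0.6733 -0.0278  0.7388] x [-0.0526  0.9986 -0.0103] mouth [579.1345 -52.6782 239.0345] need rot deg [0.5815 0.2002 0.477 ] of 0.7782814923462807 in tool [0.1699 0.7594 0.0141]
mouth err world [-4.2019  0.5359 -3.9109] tool shift [ 0.0038 -0.0285  0.0012]
side 1194
lens-frame extents 2/50/98 pct [[ -77.5698 -182.1565   -7.8048]
 [ -39.5848   15.5266  197.9001]
 [ 289.0948   48.6651  240.3138]]
(array([  0,   0,  19,  56,  78,  90,  92,  98, 607,  18,  23,  16,  29,
        11]), array([130, 138, 146, 154, 162, 170, 178, 186, 194, 202, 210, 218, 226,
       234, 242]))
top 1109
lens-frame extents 2/50/98 pct [[ -70.6134 -173.9436  -32.6345]
 [  -7.4599   22.1807  201.0248]
 [ 126.1325   49.341   262.5496]]
(array([  0,   0,   0,   1,  34,  46,  48,  51, 560, 294,   8,   6,  12,
         5]), array([130, 138, 146, 154, 162, 170, 178, 186, 194, 202, 210, 218, 226,
       234, 242]))
```

View pics/v5.png

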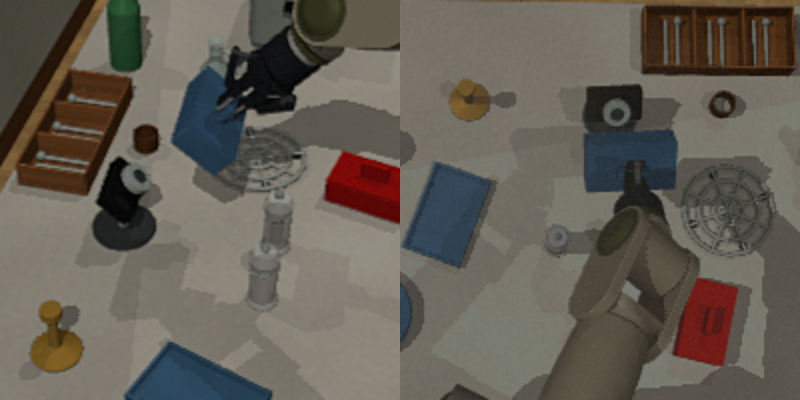

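Run:
```python
from h import *
for nm in("side","top"):
    s=np.load(f"pics/lid_{nm}.npy"); s=s[(abs(s[:,0])<95)&(abs(s[:,1])<70)]
    P=s[abs(s[:,2]-200)<10]
    for _ in range(6):
        m=P.mean(0); k=np.linalg.svd(P-m)[2][2]; k*=np.sign(k[2]); P=s[abs((s-m)@k)<4]
    r=cv2.minAreaRect(P[:,:2].astype(np.float32))
    w0=m[2]-(k[0]*(r[0][0]-m[0])+k[1]*(r[0][1]-m[1]))/k[2]
    print(nm,len(P),'normal deg',np.degrees(k[:2]),'rect',r,'w at 0',m[2]+(k[:2]@m[:2])/k[2])
    print(np.percentile(P[:,:2],[1,99],axis=0))
    o=ctrl.get_calibration(nm)['origin']
```

```text
side 618 normal deg [-0.9258  1.9541] rect ((-2.3235321044921875, 4.425201416015625), (88.7605972290039, 150.544921875), 89.23283386230469) w at 0 199.51157447366938
[[-76.8603 -38.4423]
 [ 68.693   48.5188]]
top 833 normal deg [-0.6751  1.8712] rect ((1.5745620727539062, 4.967994689941406), (88.63648986816406, 144.91653442382812), 89.65026092529297) w at 0 201.77071232021302
[[-70.6343 -38.6171]
 [ 73.1107  48.7294]]
```

The lid hangs in front of the lens (side crop (210,125), top crop (630,160)); dish and camera are unmoved. By both cameras it is ~5 mm too high and leans 1.9° short in tilt, so I back out along the same line, add one tilt push, and return.

```bash
python3 -m pendant '[[[0,0.2,0,0,0],[0,0.45,0,0,0],[0.1,0.7,0,0,0],[0.2,0.95,0,0,0],[0.2,1,0,0,0]]]' >/dev/null; python3 -m pendant '[[[0,0.25,0,0,0],[0.1,0.5,0,0,0],[0.2,0.7,0,0,0]]]' >/dev/null;python3 -m pendant '[[[0,1,0,0,0]]]'; python3 -c "
from h import *
lid(); print(ctrl.sense()['joints'])"
```

```text
time_s: 15.8
eef_pos: [812.4, 37.4, 508.0]
ee_rot: [0.251, 0.649, 0.677, 0.239]
force: [2.2, -0.3, -2.9]
grip_width: 0.153
grip_force: 91.0
lid z [-0.6727 -0.0331  0.7392] x [-0.0583  0.9983 -0.0083] mouth [849.4167  39.0027 467.7134] need rot deg [0.4664 0.1655 0.1524] of 0.5178047842521362 in tool [0.1461 0.4603 0.1868]
mouth err world [-274.4842  -91.145  -232.5898] tool shift [-0.3775 -1.8169 -0.0064]
[-0.1219  0.658   0.4206  0.0786  1.36   -0.1526]
```

```bash
python3 -m pendant '[[[0,1,0,0,0]]]'>/dev/null; python3 -m pendant '[[[0,1,0,0,0]]]'>/dev/null; python3 -c "
from h import *
lid(); print(ctrl.sense()['joints'])"
```

```text
lid z [-0.6958 -0.0339  0.7174] x [-0.0571  0.9983 -0.0081] mouth [873.3783  37.4673 484.4865] need rot deg [0.3504 1.9798 0.2163] of 2.0221590321263756 in tool [1.9615 0.486  0.0733]
mouth err world [-298.4458  -89.6095 -249.3629] tool shift [-0.3677 -1.9596 -0.0824]
[-0.1215  0.7722  0.1864  0.081   1.4483 -0.1412]
```

```bash
python3 -m pendant '[[[-0.05,-0.2,0,0,0],[-0.1,-0.45,0,0,0],[-0.2,-0.7,-0.04,0,0],[-0.3,-0.95,-0.08,0,0],[-0.368,-1,-0.08,0,0],[-0.368,-1,-0.08,0,0]]]' >/dev/null; python3 -c "
from h import *
lid()"
```

```text
lid z [-0.701  -0.0326  0.7124] x [-0.0562  0.9984 -0.0096] mouth [714.1161 -45.0924 367.0353] need rot deg [0.408  2.3933 0.2633] of 2.442096336739108 in tool [2.3717 0.5768 0.0772]
mouth err world [-139.1836   -7.0499 -131.9117] tool shift [ 0.0044 -0.9594  0.0122]
```

```bash
python3 -m pendant '[[[0,-0.2,0,0,0],[0,-0.45,0.01,0,0],[0.004,-0.65,0.012,0,0],[0.004,-0.85,0.012,0,0],[0.004,-0.95,0.012,0,0],[0.004,-0.95,0.012,0,0],[0.004,-0.95,0.012,0,0],[0.004,-0.95,0.012,0,0]]]'
cat > chk.py <<'E'
from h import *
import h
lid()
F=np.column_stack([yc,np.cross(h.n,yc),h.n])
for nm in("side","top"):
    D=[]
    for _ in range(6):
        p,d=ctrl.capture(nm); D.append(np.where(d>0,d,np.nan))
    W=cloud(nm,np.nanmedian(D,0)); hsv=cv2.cvtColor(p,cv2.COLOR_BGR2HSV); cv2.imwrite(f"pics/{nm}6.png",p)
    m=(hsv[...,0]>95)&(hsv[...,0]<125)&(hsv[...,1]>80)
    s=(W[m]-Lens)@F; s=s[(abs(s[:,0])<95)&(abs(s[:,1])<70)]; P=s[abs(s[:,2]-200)<10]
    for _ in range(6):
        c=P.mean(0); k=np.linalg.svd(P-c)[2][2]; k*=np.sign(k[2]); P=s[abs((s-c)@k)<4]
    r=cv2.minAreaRect(P[:,:2].astype(np.float32))
    t=np.array([*r[0],c[2]-k[:2]@(np.array(r[0])-c[:2])/k[2]])
    print(nm,len(P),'normal deg',np.degrees(k[:2]),'top',t,'size',r[1:],'mouth',t-50*k)
E
python3 chk.py
```

```text
time_s: 17.4
eef_pos: [541.3, -53.6, 278.2]
ee_rot: [0.265, 0.644, 0.671, 0.252]
force: [0.1, -0.4, -3.0]
grip_width: 0.144
grip_force: 91.1
lid z [-0.7036 -0.032   0.7099] x [-0.0566  0.9983 -0.0111] mouth [580.0361 -52.0548 239.5796] need rot deg [0.4831 2.6075 0.2331] of 2.6621169855021583 in tool [2.5838 0.623  0.15  ]
mouth err world [-5.1036 -0.0874 -4.456 ] tool shift [ 0.001  -0.0338 -0.0011]
side 625 normal deg [-0.7657 -0.4064] top [ -2.4717   3.0121 199.1358] size ((152.54647827148438, 90.3921890258789), 0.15356655418872833) mouth [ -1.8035   3.3668 149.1416]
top 823 normal deg [-0.6122 -0.2946] top [ -0.016    4.62   201.5875] size ((148.4695587158203, 87.84957885742188), 0.28056368231773376) mouth [  0.5182   4.8771 151.591 ]
```

```bash
python3 -m pendant '[[[0,-0.01,0,0,0],[0,-0.02,0,0,0],[0,-0.02,0,0,0],[0,-0.02,0,0,0],[0,-0.02,0,0,0],[0,-0.02,0,0,0]]]'; python3 chk.py; python3 -c "
import cv2,numpy as np
a=cv2.imread('pics/side6.png');b=cv2.imread('pics/top6.png')
cv2.imwrite('pics/v6.png',cv2.resize(np.hstack([a[80:330,120:370],b[90:340,170:420]]),(800,400)))"
```

```text
time_s: 18.6
eef_pos: [537.4, -53.5, 274.3]
ee_rot: [0.265, 0.645, 0.672, 0.252]
force: [-0.1, 0.7, -3.4]
grip_width: 0.146
grip_force: 91.1
lid z [-0.7023 -0.0325  0.7111] x [-0.0566  0.9983 -0.0102] mouth [576.0102 -51.9742 235.5965] need rot deg [0.4395 2.5037 0.2391] of 2.5532021634070596 in tool [2.4815 0.5895 0.1167]
mouth err world [-1.0777 -0.168  -0.4729] tool shift [-0.0006 -0.0056 -0.0019]
side 617 normal deg [-0.7106 -0.3608] top [ -2.9241  -1.5024 199.0748] size ((153.35362243652344, 88.9922103881836), 0.33857718110084534) mouth [ -2.304   -1.1876 149.0797]
top 818 normal deg [-0.6109 -0.4903] top [ -0.4964   0.3528 201.6112] size ((88.6555404663086, 147.56103515625), 89.49107360839844) mouth [  0.0367   0.7807 151.6159]
```

View pics/v6.png

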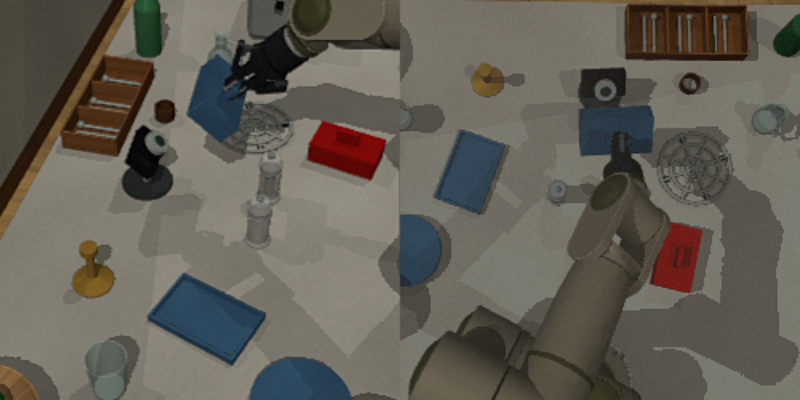

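The lid is held square in front of the lens (side crop (215,100), top crop (615,130)). It is centred to about 2 mm and 1°, motionless, and nothing else has moved. Handing in.

```bash
python3 -c "
from rig import ctrl
print(abs(ctrl.sense()['dq']).max()); print(ctrl.finish_job())"
```

```text
0.002944487007976757
the job is handed in; nothing more can be done
None
```

The job is handed in at about 19 s of the 32 s allowed: the lid is held still by its handle with its hollow side facing the lens, its rim centre within about 2 mm of the 15 cm point and tilt within about 1° by both cameras, and the last pictures show the dish, the camera and the other things in view still in place.

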